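# Load the plug cassette and lift it from its dock

## Task

Raise the tip tray by its bail handle so that all four blanking plugs slide into the open well of the docked cassette, and let the tray back down. Then pinch the cassette's two side catches together to unlatch it, and lift it straight up with the plugs in it, about a hand's breadth (10 cm). Finish holding it there, level and still, by the pinched catches, without shifting the other things on the bench.

Things in the scene. Friction and masses are not known exactly. Their poses are not given: they have to be found in the camera images.
- stand: fixed grey loading stand, base plate 290 x 120 x 8 mm. Origin: underside centre (base spans x -115 to 175 mm); its x axis runs from the tray handle (x -134) to the docked cassette (x 35 to 155), z up. The dock has low rails (top 30 mm above bench) and two dark steel keepers over the catch tongues: x 115 to 155, 31 to 48 mm either side of the midline, tops 52 mm above bench
- tray (a joint): tip tray angle on its hinge: 0 = flat on its rest, 1.2 rad = fully tipped towards the cassette (stop). Aluminium, open at the cassette end, inside 100 x 60 mm, walls 28 mm high, floor 82 mm above bench, 300 g empty. Swings freely and falls back to 0 when let go. The plugs start to slide at roughly 0.5 to 0.7 rad; about 1.1 empties it
- tray_handle (a point): middle of the tray's bail handle: round steel bar 12 mm dia parallel to the stand's y axis, 56 mm clear of the tray's end wall, on two 8 mm side rods (66 mm free between them). With the tray flat it is 98 mm above bench, axes as the stand's; they turn with the tray
- tray_hinge (a point): point on the tray's hinge axis, which runs along the stand's y axis. At tray angle a the handle is at hinge + (-165 cos a + 40 sin a) mm along stand x and (165 sin a + 40 cos a) mm up
- cassette_grip (a point): point midway between the cassette's two catches: pinch here along the cassette's y axis, fingers down. Axes: x away from the tray, z up (docked: as the stand's). Docked it is 92 mm above bench; catch tops are 16 mm higher, the black core between them 20 mm higher. The well's end wall (30 to 34 mm from here in -x) tops out 8 mm below it
- cassette: loose cassette in the dock, 120 x 74 x 104 mm, about 0.45 kg: open aluminium well 70 x 74 mm on the tray side, grip tower with the two side catches on the other. Origin: underside centre, docked 8 mm above bench and 95 mm from the stand's origin along its x; same axes as cassette_grip
- cassette_well (a point): centre of the well's inner floor in the cassette (same axes as cassette_grip, 65 mm from it in -x, 80 mm below). Well inside 62 mm (x) x 66 mm (y), 44 mm deep. Docked, this point is 12 mm above the bench.
- catch_a (a joint): inward travel (m) of the catch on the cassette's +y side: 0 = out, locked; 0.007 = pinched fully in, on its stop. Upright steel plate 30 mm long in x, sprung outward (1.6 N at 0, 7 N fully in). Outer faces of the pair are 56 mm apart out, 42 mm in; a catch leaves its keeper from 0.004 on, and stays in only while squeezed
- catch_b (a joint): the same for the catch on the -y side
- plug_a_mid (a point): one of four identical steel hex blanking plugs: hex head 22 mm across flats and 13 mm tall, round shank 15 mm dia on it, 24 mm tall in all, about 35 g; this point is its centre. They start standing on their heads in the tip tray, two by two.
- plug_b_mid (a point): another such plug, its centre
- plug_c_mid (a point): another such plug, its centre
- plug_d_mid (a point): another such plug, its centre
- gauge: bystander: nickel pressure gauge lying on its back, 104 mm dia, 40 mm high, brass stem; origin at underside centre. Leave alone.
- feeler_block: bystander: blued steel feeler block 90 x 32 x 31 mm, origin at underside centre. Leave alone.
- flange: bystander: aluminium test flange, ring 110 mm dia, 12 mm high, origin at underside centre. Leave alone.
- handwheel: bystander: red-painted valve handwheel lying flat, 120 mm dia, 24 mm high, origin at underside centre. Leave alone.

How it is judged:
By the outcome, as a careful person would: the job done as asked, in the order asked, and still so for the second after the job is handed in, while the arm keeps its last pose, push and grip.
It also fails if it takes over 51 s, if anything falls off the work surface, if the arm or the gripper's body presses on something with over 40 N, if the wrist force passes 120 N, or if a joint passes its speed limit or range.

## Robot

A 6-joint arm with a two-finger parallel gripper is mounted at the origin on the work surface. World frame = base frame: x ahead of the robot, y to its left, z up, the work surface at z = 0. Lengths are in m, angles in rad, forces in N, time in s.
With the tool pointing down it reaches from about 0.325 to 0.775 m from the base axis. Payload 5.5 kg.
Tool frame: the origin (TCP) lies on the centre line of the jaws, within the pads' length; the fingertips stand 17 mm ahead of it and the grasp point (between the pads) lies 2 mm behind it; z points along the fingers, y is the direction in which the jaws open and shut (so a half turn about z gives the same grasp; the last joint's range is limited). The gripper opens to 85 mm and grips with 20 to 120 N. Pads are 22 mm wide; open, the fingers measure 114 mm over their backs; the gripper's body (76 mm by 85 mm) begins 54 mm behind the grasp point. The pads swing forward as they close: fully open they stand 13 mm farther back than shut.
Start: joints at [1.054, 0.091, 1.231, -0, 1.82, -0.057], TCP at [0.266, 0.538, 0.248] pointing down, gripper open.
Joint ranges: [-2.87, 2.87], [-0.86, 2.18], [0.17, 2.46], [-1.51, 4.65], [0.06, 2.69], [-2.65, 2.65]. Speed limits (rad/s): [2.57, 2.57, 3.01, 3.14, 3.14, 3.14].

## Interface

Orientations are given as a unit quaternion [x, y, z, w].
In Python, from bench import bot gives the robot as it stands.
- The arm moves only by the shell command python3 -m jog 'ROWS' [FORCE]. ROWS is a JSON object of lists of equal length, an entry for each row: "hand": the gripper's target within -1 to 1 (shut at 1, half-way at 0, fully open at -1); "offset": the shift along the world's x, y, z in mm, a list of three; "turn": the turn, a rotation vector about the world's x, y, z in degrees, a list of three. In form: {"hand": [hand, ...], "offset": [[x, y, z], ...], "turn": [[wx, wy, wz], ...]}. A call has exactly 8 rows; each row shifts and turns the pose as measured when the row begins; what a row does not reach is not made up. A row lasts 1/8 s, in which the tool goes at most 62.5 mm and 10.7 degrees, less where a joint would pass 70% of its speed; a pose out of reach is approached as far as the arm can. A call is refused whole if a number of a shift passes 62.5 or a number of a turn 10.7, either way. A call with a gripper value outside its range is refused whole. The fingers move at their own pace and stop on an object; FORCE is the grip in N (left out, the last holds). Time passes only in rows, so rows that do not move let the fingers close, or fill a call up. It gives the time, the measured TCP pose, the force and the opening at its end, in the units of the state.
- bot.read_state(): the state, without advancing time (a new reading comes with each control period).
- bot.read_camera(name): name is "scene" or "side" or "wrist"; returns (picture, depth): 420x560x3 uint8, red, green, blue; 420x560 float32, m along the optical axis (not along the pixel's ray), 0 where there is no reading.
- bot.get_calibration(name): a dict with "vertical_fov" (degrees; the focal length in pixels is half the picture's height over the tangent of half this angle, whatever the lens; pixels are square), "cx", "cy" (the principal point, pixels), "R" (3x3) and "t" (3): a world point X has camera coordinates R X + t; the wrist camera has in their place "T_tool_cam" (4x4, takes a point from camera to tool coordinates, whose origin is the TCP and whose axes are the flange's). Camera axes: x right, y down, z forward; pixel columns grow to the right and rows downward; lengths in m; the calibration is good to about 2 mm. A picture is of the moment at which its call begins: read the wrist's pose just before it. get_calibration takes no time and is no camera call.
- bot.sign_off(): hands the job in, once; it reports no verdict.
The state is a dict: "clock": time; "qpos": joint angles; "joint_vel": joint speeds; "effort": joint torques, N m; "tcp_pos": TCP position; "ee_rot": TCP orientation; "force": force on the tool from outside, world axes, zero at the start; "ft_torque": the same for the moment, N m; "grip_width": finger opening in m.
Only numpy, scipy, OpenCV 4.12 (cv2) and the standard library are available. Lean on these libraries where they do the work, as an engineer would, in place of code of your own. Each camera call takes 0.05 s, during which the arm holds its last target.

## Working session

There is one attempt and no reset: what is moved stays moved. The work goes in short steps, Python scripts to look and compute and a shell command to move; the robot and the scene stay as the last step left them, time stands still between calls to the robot, and variables do not carry over. Pictures are saved under pics/ and viewed, and the job is handed in when it is done.

```bash
ls; mkdir -p pics; cat > h.py <<'E'
import numpy as np, cv2, math
from bench import bot
from scipy.spatial.transform import Rotation as Rn
def cam(name):
    s=bot.read_state(); c=bot.get_calibration(name); im,d=bot.read_camera(name)
    f=im.shape[0]/2/math.tan(math.radians(c["vertical_fov"])/2)
    if "R" in c:
        R=np.array(c["R"]);t=np.array(c["t"]); Rcw=R.T; o=-R.T@t
    else:
        T=np.array(c["T_tool_cam"]); Rt=Rn.from_quat(s["ee_rot"]).as_matrix()
        Rcw=Rt@T[:3,:3]; o=Rt@T[:3,3]+np.array(s["tcp_pos"])
    return im,d,f,c["cx"],c["cy"],Rcw,o
def cloud(k):
    im,d,f,cx,cy,R,o=k
    v,u=np.mgrid[:im.shape[0],:im.shape[1]]
    P=np.stack([(u-cx)/f*d,(v-cy)/f*d,d],-1)
    return P@R.T+o
def save(im,n): cv2.imwrite("pics/"+n,cv2.cvtColor(im,cv2.COLOR_RGB2BGR))
E
python3 - <<'E'
from h import *
import pickle
print(bot.read_state())
for n in("scene","side","wrist"):
    k=cam(n); save(k[0],n+"0.png"); pickle.dump(k,open(n+"0.pkl","wb")); print(n,k[2:])
    print({a:b for a,b in bot.get_calibration(n).items() if a not in("R","t")})
E
```

```text
pics
{'clock': 0.0, 'qpos': array([ 1.05430130e+00,  9.18952604e-02,  1.23194157e+00, -1.87509820e-05,
        1.81981779e+00, -5.66719120e-02]), 'joint_vel': array([ 0.00016418, -0.00034592, -0.00040909, -0.00131827, -0.00093438,
        0.0001902 ]), 'effort': array([-1.69095811e-04, -4.58718252e+01, -4.18035078e+01,  6.69323003e-05,
        1.11848151e-02, -1.22598959e-05]), 'tcp_pos': array([0.26613289, 0.53744911, 0.24709761]), 'ee_rot': array([ 2.27893531e-01,  9.73685512e-01, -9.91506802e-04, -2.82717768e-04]), 'force': array([ 0.61556798, -1.33184635,  0.68179478]), 'ft_torque': array([-0.00407006, -0.01664535, -0.02670626]), 'grip_width': 0.08527252237164183}
scene (428.0024632268366, 280.9079916896724, 211.86077276346498, array([[-0.81378308,  0.36388344, -0.45315114],
       [ 0.58116564,  0.51207208, -0.63247821],
       [ 0.0018977 , -0.77805593, -0.62819214]]), array([1.08878847, 0.698889  , 0.78237117]))
{'vertical_fov': 52.269883523026444, 'cx': 280.9079916896724, 'cy': 211.86077276346498}
side (419.9877609138568, 273.89168583654504, 208.12320500913717, array([[ 0.702
[... 266 characters left out ...]
}
wrist (290.20182930986823, 277.9288370595411, 208.23885062701027, array([[ 0.44406058,  0.84976792,  0.2840857 ],
       [ 0.89599541, -0.42059726, -0.14244358],
       [-0.00155832,  0.31779306, -0.94815882]]), array([0.19310046, 0.57350355, 0.37352356]))
{'vertical_fov': 71.7815783751208, 'cx': 277.9288370595411, 'cy': 208.23885062701027, 'T_tool_cam': array([[-3.60989418e-04, -9.48131498e-01, -3.17878173e-01,
         8.14471490e-02],
       [ 9.99999913e-01, -4.07976687e-04,  8.12454679e-05,
        -3.73251697e-04],
       [-2.06718271e-04, -3.17878116e-01,  9.48131563e-01,
        -1.26266924e-01],
       [ 0.00000000e+00,  0.00000000e+00,  0.00000000e+00,
         1.00000000e+00]])}
```

View pics/scene0.png

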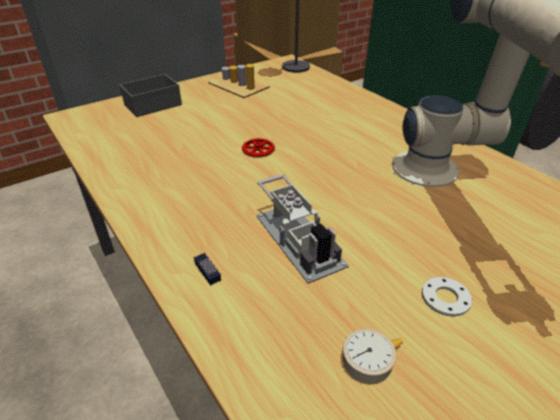

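View pics/side0.png

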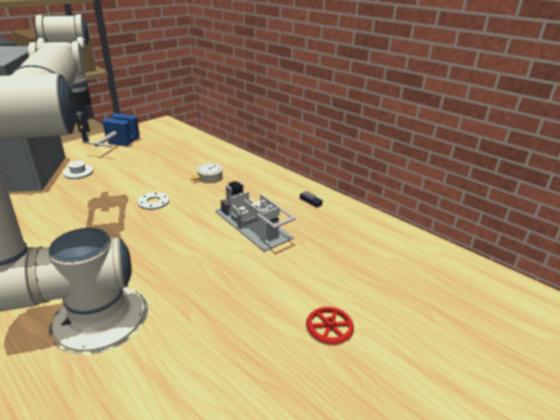

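View pics/wrist0.png

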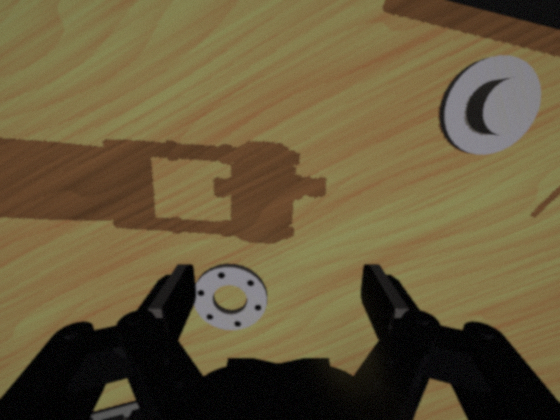

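```bash
python3 - <<'E'
from h import *
import pickle
k=pickle.load(open("scene0.pkl","rb"))
save(cv2.resize(k[0][165:285,245:365],None,fx=5,fy=5,interpolation=cv2.INTER_CUBIC),"c1.png")
P=cloud(k)
for u,v in[(430,165),(258,147),(208,268),(446,297),(370,350),(260,183),(284,178),(347,262),(302,277),(323,228),(258,217)]: print(u,v,P[v,u].round(4))
k=pickle.load(open("side0.pkl","rb"))
save(cv2.resize(k[0][165:255,200:310],None,fx=6,fy=6,interpolation=cv2.INTER_CUBIC),"c2.png")
E
```

```text
430 165 [0.0464 0.0463 0.0543]
258 147 [ 0.3921 -0.4122  0.0173]
208 268 [0.815  0.0171 0.0325]
446 297 [0.395  0.3928 0.0011]
370 350 [0.6653 0.4086 0.0455]
260 183 [ 0.5719 -0.1219  0.1028]
284 178 [ 0.5023 -0.1052  0.1011]
347 262 [0.5058 0.174  0.0006]
302 277 [0.6311 0.1491 0.002 ]
323 228 [0.5613 0.1342 0.1148]
258 217 [ 0.598  -0.0973  0.0101]
```

View pics/c1.png

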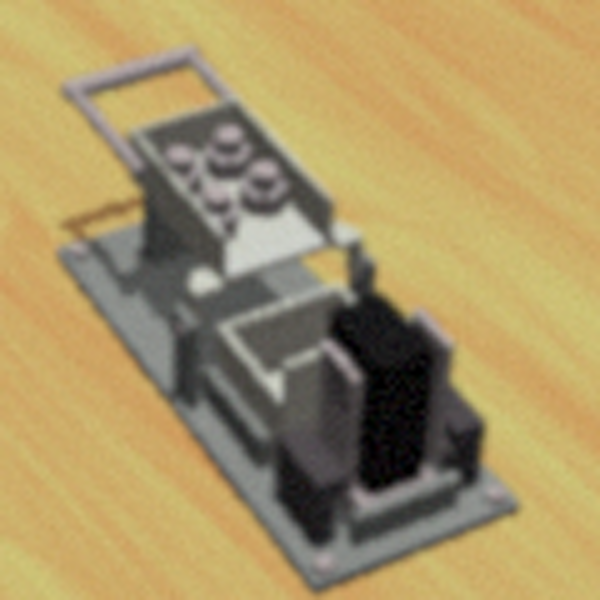

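View pics/c2.png

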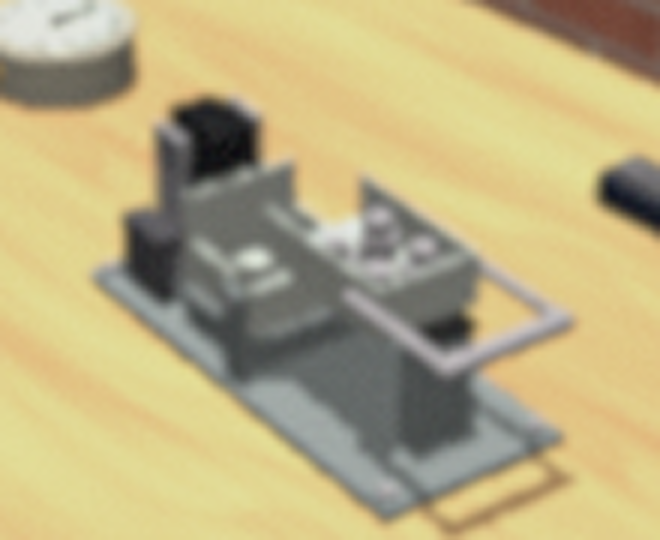

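```bash
cat > fit.py <<'E'
from h import *
import pickle
from scipy.optimize import least_squares
obs={"scene":(245,165,5,[((318,588),(175,-60,6)),((519,508),(175,60,6)),((60,253),(-115,-60,6)),((70,91),(-134,-37,98)),((197,54),(-134,37,98))]),
"side":(200,165,6,[((386,521),(-115,60,6)),((562,437),(-115,-60,6)),((95,275),(175,60,6)),((450,364),(-134,37,98)),((570,322),(-134,-37,98))])}
def res(p,full=False):
    c,s=math.cos(p[2]),math.sin(p[2]);r=[]
    for n,(u0,v0,sc,L) in obs.items():
        im,d,f,cx,cy,R,o=K[n]
        for (a,b),X in L:
            X=np.array(X)/1000;W=np.array([p[0]+c*X[0]-s*X[1],p[1]+s*X[0]+c*X[1],X[2]])
            q=R.T@(W-o); r+= [f*q[0]/q[2]+cx-(u0+(a+.5)/sc-.5), f*q[1]/q[2]+cy-(v0+(b+.5)/sc-.5)]
    return np.array(r)
K={n:pickle.load(open(n+"0.pkl","rb")) for n in obs}
s=least_squares(res,[.56,.05,1.5],loss="soft_l1"); print(s.x,np.degrees(s.x[2])); print(res(s.x).reshape(-1,2).round(2))
E
python3 fit.py
```

```text
[0.55130511 0.00711825 1.4416315 ] 82.59940065365508
[[-0.83  0.11]
 [ 0.18 -0.94]
 [-1.27 -0.49]
 [ 0.09 -0.  ]
 [-1.86  0.37]
 [-0.45 -0.57]
 [ 0.23 -0.21]
 [-1.42 -0.33]
 [-0.72  0.98]
 [-1.47 -0.16]]
```

```bash
python3 -m jog '{"hand":[-1,-1,-1,-1,-1,-1,-1,-1],"offset":[[20,-45,0],[20,-50,0],[20,-50,0],[20,-50,0],[20,-50,0],[20,-50,0],[20,-50,0],[20,-50,0]],"turn":[[0,0,2.4],[0,0,2.4],[0,0,2.4],[0,0,2.4],[0,0,2.4],[0,0,2.4],[0,0,2.4],[0,0,2.4]]}' 20
python3 - <<'E'
from h import *
import pickle
k=cam("wrist"); save(k[0],"w1.png"); pickle.dump(k,open("wrist1.pkl","wb"))
print(bot.read_state()["tcp_pos"],Rn.from_quat(bot.read_state()["ee_rot"]).as_matrix()[:,1])
E
```

```text
clock: 1.15
tcp_pos: [0.4267, 0.1326, 0.2428]
ee_rot: [0.053, 0.999, -0.003, -0.001]
force: [0.7, 0.8, -0.1]
grip_width: 0.0851
[0.42853474 0.12700855 0.24256818] [ 0.11013712  0.99385541 -0.01101037]
```

View pics/w1.png

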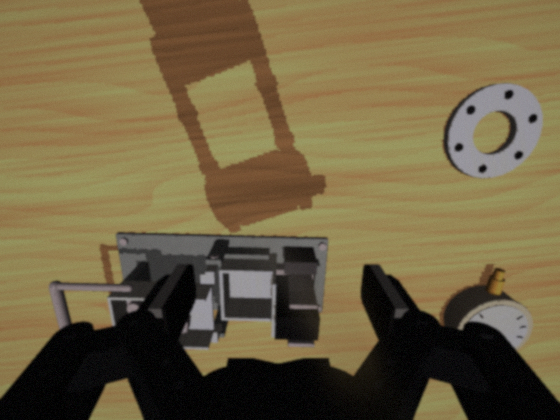

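```bash
python3 -m jog '{"hand":[-0.2,-0.2,-0.2,-0.2,-0.2,-0.2,-0.2,-0.2],"offset":[[16,-40,0],[16,-40,0],[16,-40,0],[16,-40,0],[16,-40,0],[16,-40,0],[9,-13,0],[0,0,0]],"turn":[[0,0,0],[0,0,0],[0,0,0],[0,0,0],[0,0,0],[0,0,0],[0,0,0],[0,0,0]]}' 20
python3 - <<'E'
from h import *
import pickle
k=cam("wrist"); save(k[0],"w2.png"); pickle.dump(k,open("wrist2.pkl","wb"))
s=bot.read_state();print(s["tcp_pos"],abs(s["joint_vel"]).max(),Rn.from_quat(s["ee_rot"]).as_matrix()[:,1])
E
```

```text
clock: 2.2
tcp_pos: [0.5353, -0.1344, 0.2397]
ee_rot: [0.057, 0.998, -0.004, -0.002]
force: [-0.1, 0.1, -0.3]
grip_width: 0.0515
[ 0.53511304 -0.13381156  0.23985058] 0.020225202988625967 [ 0.11365013  0.99348172 -0.00881601]
```

View pics/w2.png

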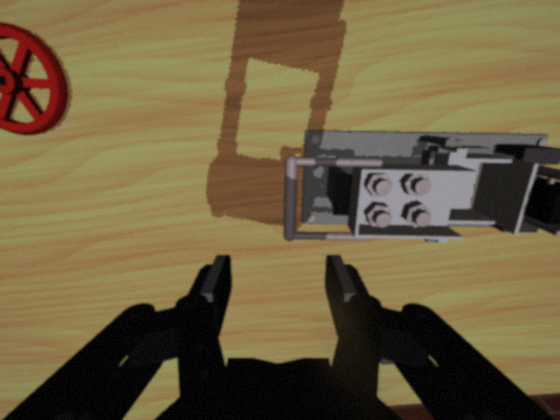

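```bash
cat >> h.py <<'E'
def ray(k,u,v,z):
    im,d,f,cx,cy,R,o=k; r=R@np.array([(u-cx)/f,(v-cy)/f,1]); return o+r*(z-o[2])/r[2]
E
python3 - <<'E'
from h import *
import pickle
k=pickle.load(open("wrist2.pkl","rb"))
save(cv2.resize(k[0][110:260,270:420],None,fx=4,fy=4,interpolation=cv2.INTER_CUBIC),"w2a.png")
save(cv2.resize(k[0][110:260,410:560],None,fx=4,fy=4,interpolation=cv2.INTER_CUBIC),"w2b.png")
for u,v,z in[(291,160,.098),(290,237,.098),(304,131,.008),(304,222,.008),(547,135,.008)]:print(u,v,ray(k,u,v,z).round(4))
x,y,a=0.5513,.0071,1.4416
for X in[(-134,37),(-134,-37),(-115,60),(-115,-60),(175,60)]:print((x+(math.cos(a)*X[0]-math.sin(a)*X[1])/1e3),y+(math.sin(a)*X[0]+math.cos(a)*X[1])/1e3)
E
```

```text
291 160 [ 0.4976 -0.1196  0.098 ]
290 237 [ 0.5744 -0.1284  0.098 ]
304 131 [ 0.4792 -0.099   0.008 ]
304 222 [ 0.5952 -0.1091  0.008 ]
547 135 [0.5169 0.1879 0.008 ]
0.4973441809706166 -0.12101623469673323
0.5707274469864126 -0.13055018817128486
0.4769837755334973 -0.09921132950464115
0.5959836663699233 -0.11467179459850868
0.5143465661770105 0.18837174001672166
```

View pics/w2a.png

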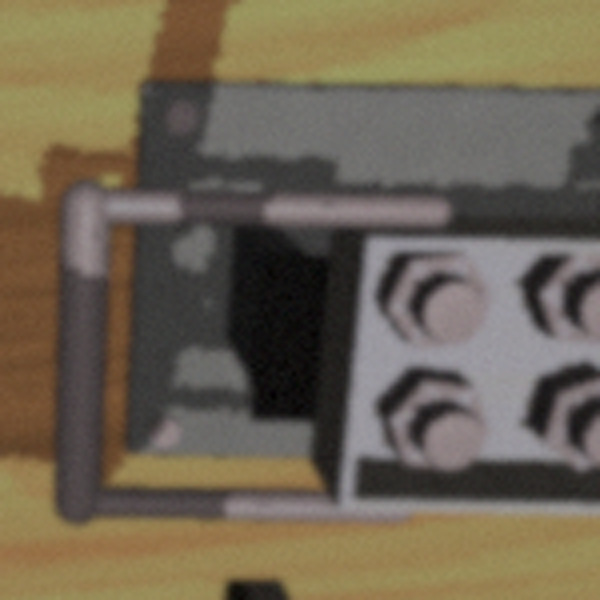

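View pics/w2b.png

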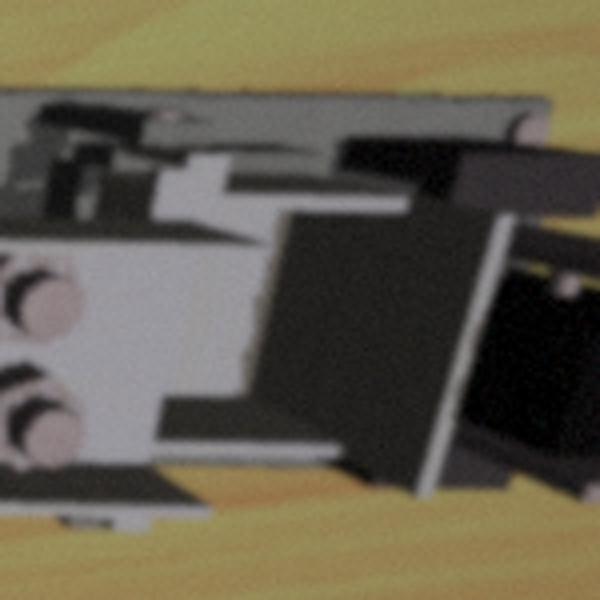

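```bash
python3 -m jog '{"hand":[0.1,0.1,0.1,0.1,0.1,0.1,0.1,0.1],"offset":[[0,5,-15],[0,4,-22],[0,0,-22],[0,0,-22],[0,0,-22],[0,0,-22],[0,0,-15],[0,0,0]],"turn":[[0.5,0,-0.7],[0,0,0],[0,0,0],[0,0,0],[0,0,0],[0,0,0],[0,0,0],[0,0,0]]}' 20
python3 - <<'E'
from h import *
import pickle
k=cam("wrist"); save(k[0],"w3.png"); pickle.dump(k,open("wrist3.pkl","wb"))
s=bot.read_state();print(s["tcp_pos"],abs(s["joint_vel"]).max(),Rn.from_quat(s["ee_rot"]).as_matrix()[:,1],s["force"],s["qpos"])
E
```

```text
clock: 3.25
tcp_pos: [0.5312, -0.1117, 0.0908]
ee_rot: [0.059, 0.998, 0.003, -0.004]
force: [0.1, -0.0, 0.7]
grip_width: 0.0384
[ 0.53170956 -0.11185427  0.09179168] 0.03526791663214997 [0.11740176 0.9930679  0.00574227] [0.98141981 0.41570599 0.10749543] [-0.27277162 -0.02888745  1.63068437  0.00471137  1.54684383 -1.7260402 ]
```

View pics/w3.png

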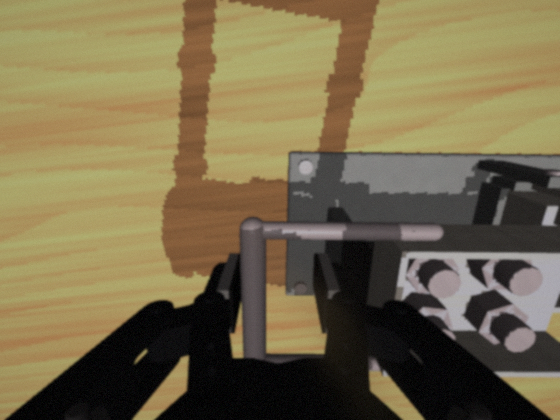

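```bash
python3 -m jog '{"hand":[0.1,0.1,0.1,0.3,1,1,1,1],"offset":[[1.5,-6,2],[1.5,-6,2],[0,0,0],[0,0,0],[0,0,0],[0,0,0],[0,0,0],[0,0,0]],"turn":[[-0.3,0,0],[0,0,0],[0,0,0],[0,0,0],[0,0,0],[0,0,0],[0,0,0],[0,0,0]]}' 25
python3 - <<'E'
from h import *
import pickle
k=cam("wrist"); save(k[0],"w4.png"); pickle.dump(k,open("wrist4.pkl","wb"))
s=bot.read_state();print(s["tcp_pos"],abs(s["joint_vel"]).max(),Rn.from_quat(s["ee_rot"]).as_matrix()[:,1],s["force"],s["grip_width"])
E
```

```text
clock: 4.3
tcp_pos: [0.5368, -0.1242, 0.0999]
ee_rot: [0.059, 0.998, 0.001, 0.0]
force: [-0.6, 1.5, 0.4]
grip_width: 0.0109
[ 0.53679761 -0.12423184  0.09986907] 0.002912902355887785 [0.11747618 0.99307498 0.00119584] [0.71820994 1.71431518 1.47367848] 0.010969960131702728
```

View pics/w4.png

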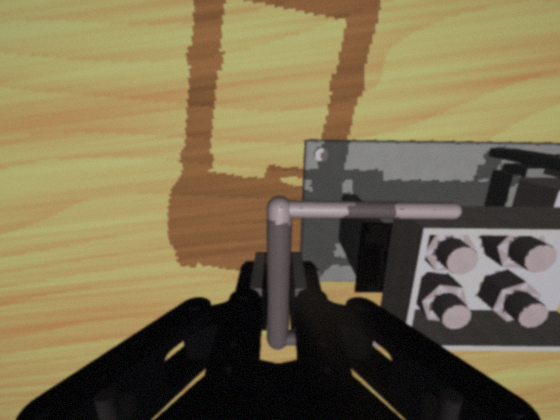

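```bash
python3 - <<'E'
import numpy as np
c,s=.129,.992
p=None
for a in np.arange(0,1.21,.05):
    q=np.array([165-165*np.cos(a)+40*np.sin(a),165*np.sin(a)+40*np.cos(a)-40])
    w=np.array([q[0]*c,q[0]*s,q[1]]);
    print(round(a,2),w.round(1),(w+[536.8,-124.2,99.9]).round(1), None if p is None else (w-p).round(1)); p=w
E
```

```text
0.0 [0. 0. 0.] [ 536.8 -124.2   99.9] None
0.05 [0.3 2.2 8.2] [ 537.1 -122.   108.1] [0.3 2.2 8.2]
0.1 [ 0.6  4.8 16.3] [ 537.4 -119.4  116.2] [0.3 2.6 8.1]
0.15 [ 1.   7.8 24.2] [ 537.8 -116.4  124.1] [0.4 3.  7.9]
0.2 [ 1.4 11.1 32. ] [ 538.2 -113.1  131.9] [0.4 3.4 7.8]
0.25 [ 1.9 14.9 39.6] [ 538.7 -109.3  139.5] [0.5 3.8 7.6]
0.3 [ 2.5 19.  47. ] [ 539.3 -105.2  146.9] [0.5 4.1 7.4]
0.35 [ 3.1 23.5 54.2] [ 539.9 -100.7  154.1] [0.6 4.5 7.2]
0.4 [ 3.7 28.4 61.1] [540.5 -95.8 161. ] [0.6 4.8 6.9]
0.45 [ 4.4 33.6 67.8] [541.2 -90.6 167.7] [0.7 5.2 6.7]
0.5 [ 5.1 39.1 74.2] [541.9 -85.1 174.1] [0.7 5.5 6.4]
0.55 [ 5.8 44.9 80.3] [542.6 -79.3 180.2] [0.8 5.8 6.1]
0.6 [ 6.6 51.  86.2] [543.4 -73.2 186.1] [0.8 6.1 5.8]
0.65 [ 7.5 57.4 91.7] [544.3 -66.8 191.6] [0.8 6.4 5.5]
0.7 [ 8.3 64.1 96.9] [545.1 -60.1 196.8] [0.9 6.7 5.2]
0.75 [  9.2  71.  101.7] [546.  -53.2 201.6] [0.9 6.9 4.8]
0.8 [ 10.2  78.1 106.2] [547.  -46.1 206.1] [0.9 7.1 4.5]
0.85 [ 11.1  85.5 110.4] [547.9 -38.7 210.3] [1.  7.4 4.1]
0.9 [ 12.1  93.  114.1] [548.9 -31.2 214. ] [1.  7.6 3.8]
0.95 [ 13.1 100.7 117.5] [549.9 -23.5 217.4] [1.  7.7 3.4]
1.0 [ 14.1 108.6 120.5] [550.9 -15.6 220.4] [1.  7.9 3. ]
1.05 [ 15.2 116.7 123. ] [552.   -7.5 222.9] [1.  8.  2.6]
1.1 [ 16.2 124.8 125.2] [553.    0.6 225.1] [1.1 8.1 2.2]
1.15 [ 17.3 133.  126.9] [554.1   8.8 226.8] [1.1 8.2 1.8]
1.2 [ 18.4 141.4 128.3] [555.2  17.2 228.2] [1.1 8.3 1.3]
```

```bash
python3 -m jog '{"hand":[1,1,1,1,1,1,1,1],"offset":[[0.3,2,8],[0.3,2.6,8],[0.4,3,8],[0.4,3.4,7.8],[0.5,3.8,7.6],[0.5,4.1,7.4],[0.6,4.5,7.2],[0,0,0]],"turn":[[0,0,0],[0,0,0],[0,0,0],[0,0,0],[0,0,0],[0,0,0],[0,0,0],[0,0,0]]}' 25
```

```text
clock: 5.35
tcp_pos: [0.54, -0.1, 0.1571]
ee_rot: [0.059, 0.998, -0.0, 0.0]
force: [0.8, -0.7, -2.3]
grip_width: 0.011
```

```bash
python3 -m jog '{"hand":[1,1,1,1,1,1,1,1],"offset":[[0.6,5,6.5],[0.7,5.2,6.5],[0.7,5.5,6.2],[0.8,5.8,6],[0.8,6.1,5.7],[0.8,6.4,5.3],[0.9,6.7,5],[0,0,0]],"turn":[[0,0,0],[0,0,0],[0,0,0],[0,0,0],[0,0,0],[0,0,0],[0,0,0],[0,0,0]]}' 25
python3 - <<'E'
from h import *
k=cam("scene"); save(cv2.resize(k[0][145:285,245:385],None,fx=4,fy=4,interpolation=cv2.INTER_CUBIC),"s5.png")
E
```

```text
clock: 6.35
tcp_pos: [0.5455, -0.0575, 0.2027]
ee_rot: [0.06, 0.998, -0.002, 0.001]
force: [0.6, -1.3, -0.0]
grip_width: 0.0107
```

View pics/s5.png

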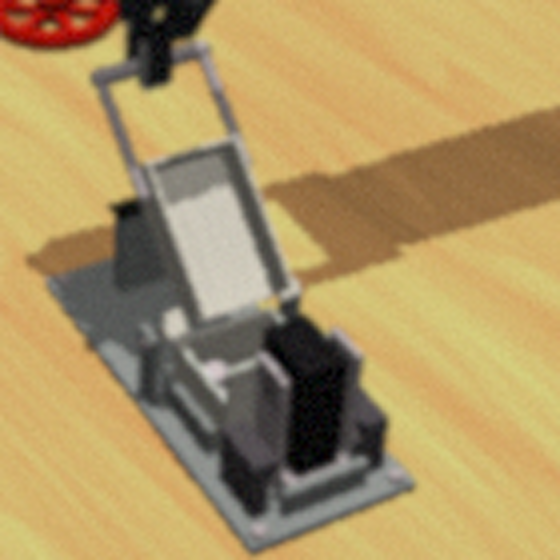

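```bash
python3 -m jog '{"hand":[1,1,1,1,1,1,1,1],"offset":[[0.9,6.9,4.5],[0.9,7.1,4.2],[1,7.4,3.9],[1,7.6,3.5],[1,7.7,3],[1,7.9,2.6],[1,8,2.2],[0,0,0]],"turn":[[0,0,0],[0,0,0],[0,0,0],[0,0,0],[0,0,0],[0,0,0],[0,0,0],[0,0,0]]}' 25
python3 - <<'E'
from h import *
k=cam("scene"); save(cv2.resize(k[0][145:285,245:385],None,fx=4,fy=4,interpolation=cv2.INTER_CUBIC),"s6.png")
E
```

```text
clock: 7.4
tcp_pos: [0.5529, -0.0017, 0.2292]
ee_rot: [0.06, 0.998, -0.002, 0.002]
force: [-0.2, -2.0, 3.0]
grip_width: 0.0108
```

View pics/s6.png

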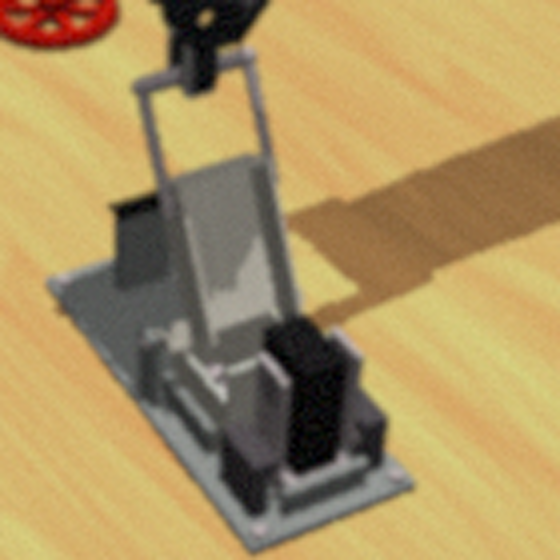

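```bash
python3 -m jog '{"hand":[1,1,1,1,1,1,1,1],"offset":[[-1,-8,-2.2],[-1,-7.9,-2.6],[-1,-7.7,-3.1],[-1,-7.6,-3.6],[-1,-7.4,-4],[-0.9,-7.1,-4.4],[-0.9,-6.9,-4.7],[-0.9,-6.7,-5.2]],"turn":[[0,0,0],[0,0,0],[0,0,0],[0,0,0],[0,0,0],[0,0,0],[0,0,0],[0,0,0]]}' 25
```

```text
clock: 8.45
tcp_pos: [0.5445, -0.065, 0.1958]
ee_rot: [0.06, 0.998, -0.001, 0.001]
force: [0.7, 0.1, -0.5]
grip_width: 0.0105
```

```bash
python3 -m jog '{"hand":[1,1,1,1,1,1,1,1],"offset":[[-0.8,-6.2,-5.6],[-0.8,-6.1,-6],[-0.8,-5.8,-6.3],[-0.7,-5.5,-6.6],[-0.7,-5.2,-6.8],[-0.6,-4.8,-7],[-0.6,-4.5,-7.2],[-0.5,-4.1,-7.4]],"turn":[[0,0,0],[0,0,0],[0,0,0],[0,0,0],[0,0,0],[0,0,0],[0,0,0],[0,0,0]]}' 25
```

```text
clock: 9.45
tcp_pos: [0.5386, -0.11, 0.1385]
ee_rot: [0.06, 0.998, -0.0, 0.001]
force: [2.1, -0.6, -0.4]
grip_width: 0.0111
```

```bash
python3 -m jog '{"hand":[1,1,1,1,1,1,1,1],"offset":[[-0.5,-3.8,-7.6],[-0.4,-3.4,-7.8],[-0.4,-3,-7.8],[-0.3,-2.4,-7],[-0.2,-1.2,-4],[0,0,-1.5],[0,0,0],[0,0,0]],"turn":[[0,0,0],[0,0,0],[0,0,0],[0,0,0],[0,0,0],[0,0,0],[0,0,0],[0,0,0]]}' 25
```

```text
clock: 10.45
tcp_pos: [0.5367, -0.1241, 0.1011]
ee_rot: [0.06, 0.998, 0.0, 0.001]
force: [1.2, -0.7, -1.4]
grip_width: 0.0107
```

```bash
python3 -m jog '{"hand":[1,1,0.1,0.1,0.1,0.1,0.1,0.1],"offset":[[0,0,-1.2],[0,0,0],[0,0,0],[0,0,0],[0,0,0],[0,0,15],[0,0,30],[0,0,30]],"turn":[[0,0,0],[0,0,0],[0,0,0],[0,0,0],[0,0,0],[0,0,0],[0,0,0],[0,0,0]]}' 25
python3 - <<'E'
from h import *
s=bot.read_state();print(s["force"])
k=cam("scene"); save(cv2.resize(k[0][145:285,245:385],None,fx=4,fy=4,interpolation=cv2.INTER_CUBIC),"s7.png")
E
```

```text
clock: 11.45
tcp_pos: [0.5343, -0.1241, 0.1756]
ee_rot: [0.06, 0.998, 0.0, -0.003]
force: [0.2, -1.1, 0.1]
grip_width: 0.0383
[ 0.21442803 -1.07690744  0.06708379]
```

View pics/s7.png

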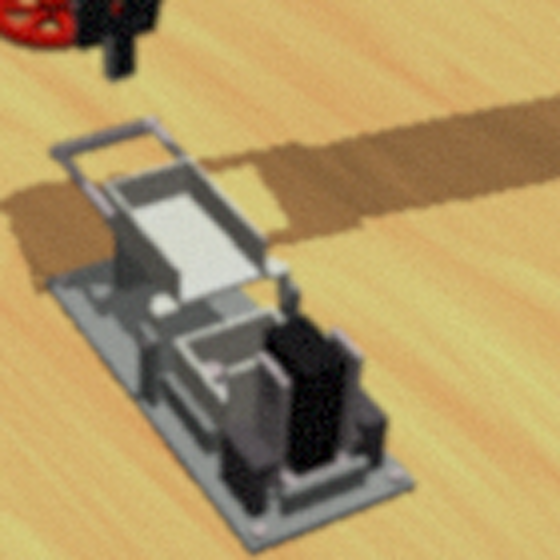

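```bash
python3 -m jog '{"hand":[0,-0.5,-0.5,-0.5,-0.5,-0.5,-0.5,-0.5],"offset":[[0,0,35],[2,10,35],[4,30,6],[6,35,0],[6,35,0],[6,35,0],[6,35,0],[4,30,0]],"turn":[[0,0,-5],[0,0,-10.5],[0,0,-10.5],[0,0,-10.5],[0,0,-10.5],[0,0,-10.5],[0,0,-10.5],[0,0,-10.5]]}' 25
```

```text
clock: 12.5
tcp_pos: [0.5708, 0.0891, 0.2701]
ee_rot: [0.69, 0.724, -0.001, 0.007]
force: [-0.1, -0.5, -0.7]
grip_width: 0.0639
```

```bash
python3 -m jog '{"hand":[-0.5,-0.5,-0.5,-0.5,-0.5,-0.5,-0.5,-0.5],"offset":[[0,20,-5],[0,20,-10],[0,8,-5],[0,0,0],[0,0,0],[0,0,0],[0,0,0],[0,0,0]],"turn":[[0.3,0,-5],[0.3,0,-2],[0,0,0],[0,0,0],[0,0,0],[0,0,0],[0,0,0],[0,0,0]]}' 25
python3 - <<'E'
from h import *
import pickle
k=cam("wrist"); save(k[0],"w8.png"); pickle.dump(k,open("wrist8.pkl","wb"))
s=bot.read_state();print(s["tcp_pos"],abs(s["joint_vel"]).max(),Rn.from_quat(s["ee_rot"]).as_matrix(),s["force"],s["grip_width"])
E
```

```text
clock: 13.5
tcp_pos: [0.5715, 0.1385, 0.2546]
ee_rot: [0.734, 0.679, 0.005, 0.005]
force: [0.6, -0.2, 0.8]
grip_width: 0.0644
[0.57150833 0.13859579 0.25456587] 0.0034834350686532393 [[ 7.66277325e-02  9.96953677e-01  1.45449799e-02]
 [ 9.97059702e-01 -7.66140860e-02 -1.49395007e-03]
 [-3.75048671e-04  1.46166914e-02 -9.99893100e-01]] [-0.53938867 -0.03532153 -0.34794432] 0.06402705125097256
```

View pics/w8.png

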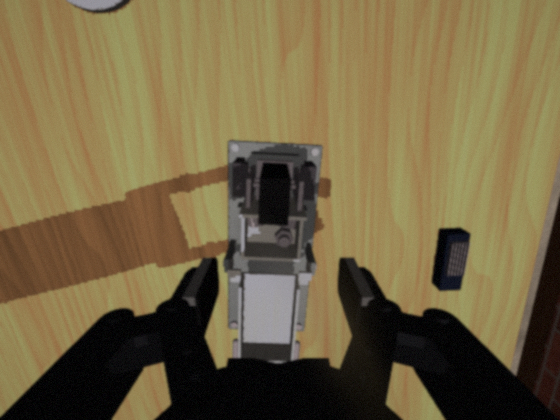

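```bash
python3 - <<'E'
from h import *
import pickle
k=pickle.load(open("wrist8.pkl","rb"))
save(cv2.resize(k[0][130:290,200:350],None,fx=4,fy=4,interpolation=cv2.INTER_CUBIC)[:600],"w8a.png")
E
```

```text
(no output)
```

View pics/w8a.png

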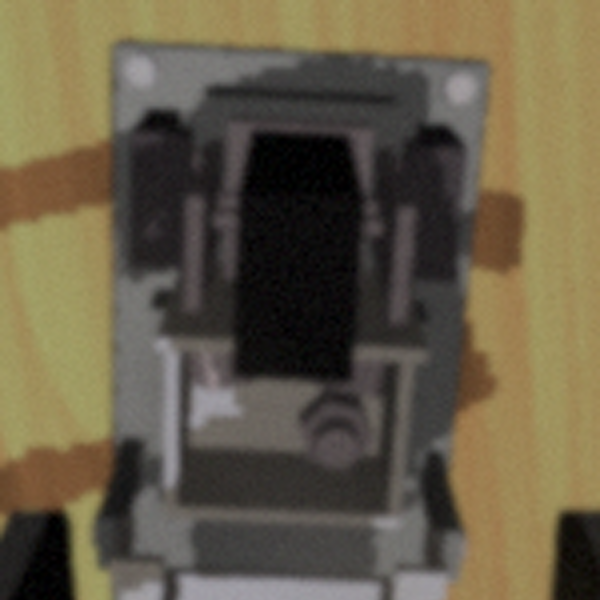

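```bash
python3 -m jog '{"hand":[-0.5,-0.5,-0.5,-0.5,-0.5,-0.5,-0.5,-0.5],"offset":[[-1,-10,0],[-3,-20,0],[-3,-20,0],[-3,-20,0],[-1,-5,0],[0,0,0],[0,0,0],[0,0,0]],"turn":[[-0.4,-0.4,0],[0,-0.4,0],[0,0,0],[0,0,0],[0,0,0],[0,0,0],[0,0,0],[0,0,0]]}' 25
python3 - <<'E'
from h import *
import pickle
k=pickle.load(open("wrist8.pkl","rb"))
r=lambda a,b,z: ray(k,200+(a+.5)/4-.5,130+(b+.5)/4-.5,z).round(4)
for n,a,b,z in[("L",184,195,.108),("L",184,312,.108),("R",414,205,.108),("R",411,325,.108),("base",114,43,.008),("base",488,60,.008),("wall",160,345,.084),("wall",428,350,.084)]: print(n,r(a,b,z))
k=cam("wrist"); save(k[0],"w9.png"); pickle.dump(k,open("wrist9.pkl","wb"))
s=bot.read_state();print(s["tcp_pos"],Rn.from_quat(s["ee_rot"]).as_matrix())
k=cam("side"); save(cv2.resize(k[0][155:245,190:320],None,fx=5,fy=5,interpolation=cv2.INTER_CUBIC),"s9.png")
E
```

```text
clock: 14.55
tcp_pos: [0.5591, 0.057, 0.2548]
ee_rot: [0.734, 0.679, 0.008, 0.014]
force: [-0.9, 0.5, -0.2]
grip_width: 0.0644
L [0.5445 0.1608 0.108 ]
L [0.5412 0.1315 0.108 ]
R [0.5993 0.1539 0.108 ]
R [0.5971 0.1235 0.108 ]
base [0.5166 0.1892 0.008 ]
base [0.6335 0.1748 0.008 ]
wall [0.5306 0.1149 0.084 ]
wall [0.6032 0.1074 0.084 ]
[0.55915877 0.05703767 0.25481451] [[ 0.07856466  0.99645708  0.03001461]
 [ 0.99688327 -0.07831061 -0.00954978]
 [-0.00716548  0.03067134 -0.99950384]]
```

View pics/w9.png

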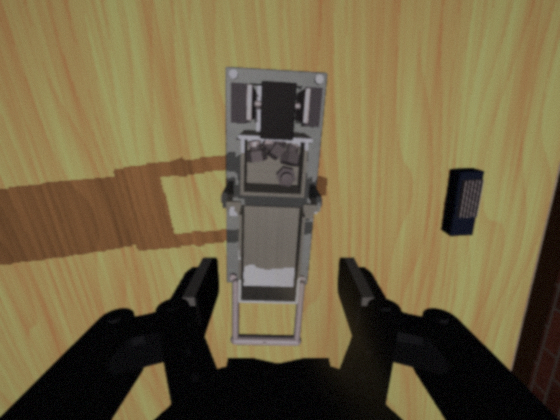

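View pics/s9.png

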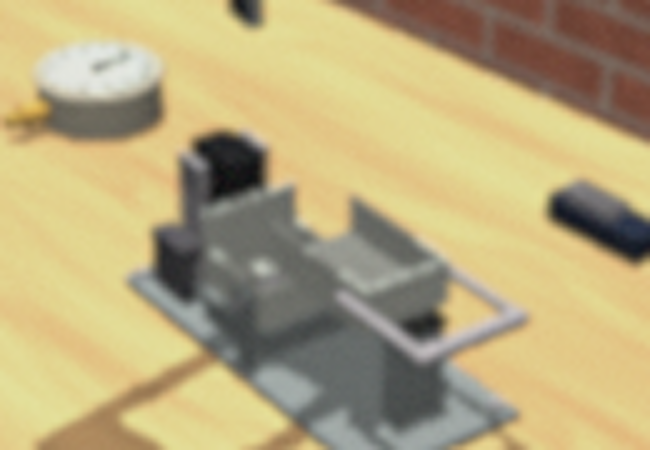

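```bash
python3 - <<'E'
from h import *
import pickle
k=pickle.load(open("wrist9.pkl","rb"))
c=k[0][120:215,215:335].astype(float)*1.8
save(cv2.resize(np.clip(c,0,255).astype(np.uint8),None,fx=6,fy=6,interpolation=cv2.INTER_CUBIC),"w9a.png")
for u,v,z in[(227,67,.008),(326,71,.008),(227,283,.008),(234,342,.098),(300,342,.098)]: print(ray(k,u,v,z).round(4))
E
```

```text
[0.5181 0.1885 0.008 ]
[0.6329 0.1756 0.008 ]
[ 0.4789 -0.099   0.008 ]
[ 0.4962 -0.1247  0.098 ]
[ 0.5762 -0.1334  0.098 ]
```

View pics/w9a.png

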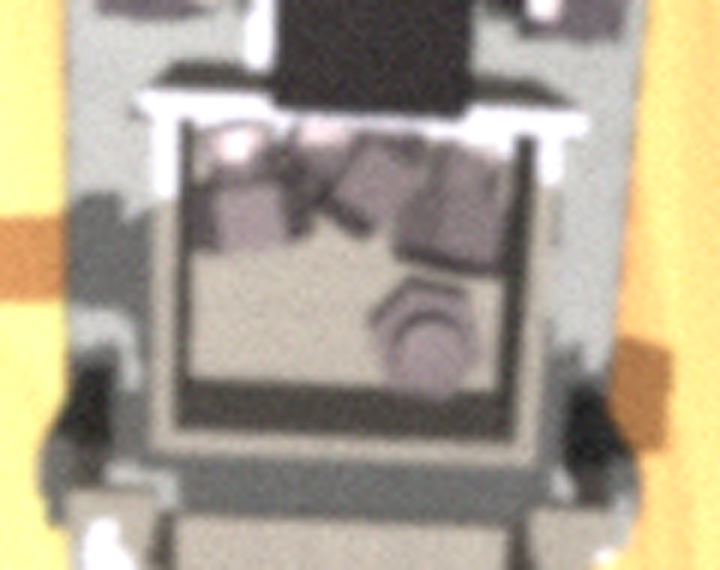

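```bash
python3 -m jog '{"hand":[-0.9,-0.9,-0.9,-0.9,-0.9,-0.9,-0.9,-0.9],"offset":[[1,12,0],[3,20,0],[3,20,0],[3,20,-20],[1.5,10,-25],[0,0,-25],[0,0,-5],[0,0,0]],"turn":[[0.3,0.9,-1.5],[0.25,0.8,-1.6],[0,0,0],[0,0,0],[0,0,0],[0,0,0],[0,0,0],[0,0,0]]}' 25
python3 - <<'E'
from h import *
import pickle
k=cam("wrist"); save(k[0],"w10.png"); pickle.dump(k,open("wrist10.pkl","wb"))
s=bot.read_state();M=Rn.from_quat(s["ee_rot"]).as_matrix();print(s["tcp_pos"],np.degrees(np.arctan2(M[1,1],M[0,1])),M[:,2],abs(s["joint_vel"]).max())
E
```

```text
clock: 15.65
tcp_pos: [0.5698, 0.1466, 0.1725]
ee_rot: [0.751, 0.661, -0.002, -0.001]
force: [-0.3, 0.6, -0.0]
grip_width: 0.081
[0.56985514 0.14652425 0.17272176] -7.321487381710321 [-0.00330704 -0.00122857 -0.99999378] 0.015002613154538182
```

View pics/w10.png

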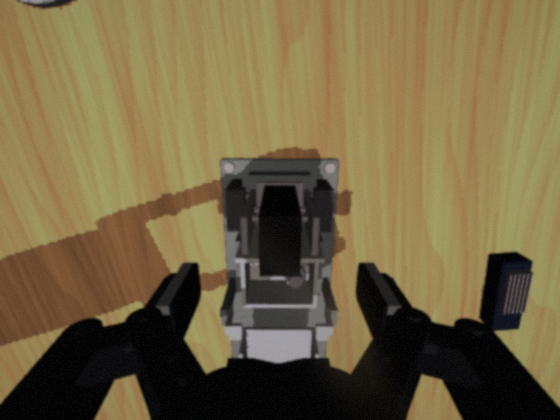

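```bash
python3 -m jog '{"hand":[-0.9,-0.9,-0.9,-0.9,-0.9,-0.9,-0.9,-0.9],"offset":[[0.5,-3,-8],[0,-2,-16],[0,-1,-16],[0,0,-16],[0,0,-12],[0,0,-5],[0,0,0],[0,0,0]],"turn":[[0,-0.1,-0.2],[0,0,0],[0,0,0],[0,0,0],[0,0,0],[0,0,0],[0,0,0],[0,0,0]]}' 25
python3 - <<'E'
from h import *
import pickle
k=cam("wrist"); save(k[0],"w11.png"); pickle.dump(k,open("wrist11.pkl","wb"))
s=bot.read_state();M=Rn.from_quat(s["ee_rot"]).as_matrix();print(s["tcp_pos"],np.degrees(np.arctan2(M[1,1],M[0,1])),M[:,2],abs(s["joint_vel"]).max())
E
```

```text
clock: 16.7
tcp_pos: [0.5709, 0.1397, 0.0962]
ee_rot: [0.752, 0.659, 0.0, 0.001]
force: [-0.6, 0.3, 0.4]
grip_width: 0.081
[0.57091071 0.13967609 0.09623825] -7.589736381724714 [ 1.30263239e-03 -7.67640726e-04 -9.99998857e-01] 0.0034770079877172507
```

View pics/w11.png

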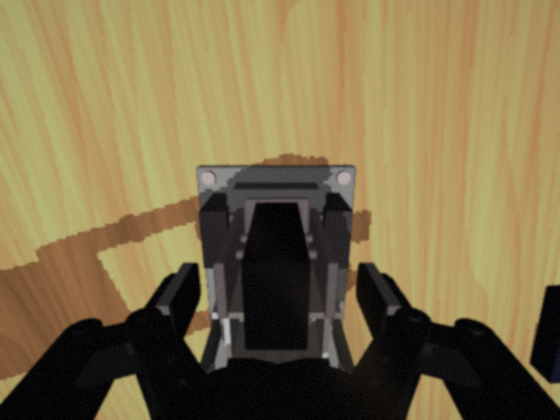

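```bash
python3 -m jog '{"hand":[-0.9,-0.9,-0.9,-0.3,0.3,1,1,1],"offset":[[-0.5,2,-4],[-0.5,1,-2],[0,0,0],[0,0,0],[0,0,0],[0,0,0],[0,0,0],[0,0,0]],"turn":[[0,0,0],[0,0,0],[0,0,0],[0,0,0],[0,0,0],[0,0,0],[0,0,0],[0,0,0]]}' 80
python3 - <<'E'
from h import *
import pickle
k=cam("wrist"); save(k[0],"w12.png"); pickle.dump(k,open("wrist12.pkl","wb"))
s=bot.read_state();M=Rn.from_quat(s["ee_rot"]).as_matrix();print(s["tcp_pos"],np.degrees(np.arctan2(M[1,1],M[0,1])),M[:,2],s["force"],s["grip_width"])
E
```

```text
clock: 17.75
tcp_pos: [0.5704, 0.1433, 0.0934]
ee_rot: [0.752, 0.659, 0.002, 0.001]
force: [0.9, -0.0, 1.6]
grip_width: 0.0334
[0.57043317 0.14326677 0.09342208] -7.577886293021758 [ 4.32031606e-03  2.28848717e-04 -9.99990641e-01] [0.56008722 0.06988071 1.70768933] 0.03351500947997234
```

View pics/w12.png

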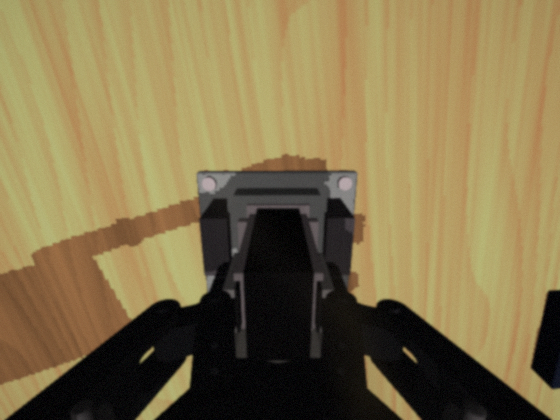

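```bash
python3 - <<'E'
from h import *
import pickle
for n in (11,12):
    k=pickle.load(open(f"wrist{n}.pkl","rb"))
    c=k[0][195:385,180:370].astype(float)*2.2
    save(cv2.resize(np.clip(c,0,255).astype(np.uint8),None,fx=3,fy=3,interpolation=cv2.INTER_CUBIC),f"w{n}a.png")
k=cam("scene"); save(cv2.resize(k[0][145:285,245:385],None,fx=4,fy=4,interpolation=cv2.INTER_CUBIC),"s12.png")
s=bot.read_state();print(s["grip_width"])
E
```

```text
0.0336523222974585
```

View pics/w12a.png

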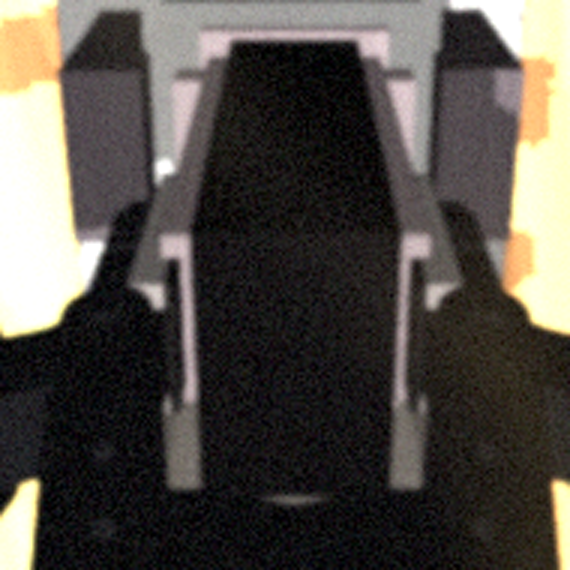

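View pics/s12.png

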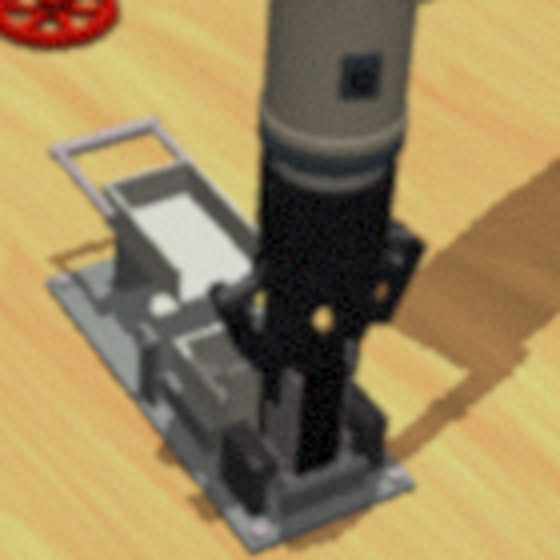

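```bash
python3 -m jog '{"hand":[1,1,1,1,1,1,1,1],"offset":[[0,0,0],[0,0,2],[0,0,3],[0,0,4],[0,0,5],[0,0,5],[0,0,0],[0,0,0]],"turn":[[0,0,0],[0,0,0],[0,0,0],[0,0,0],[0,0,0],[0,0,0],[0,0,0],[0,0,0]]}' 80
python3 - <<'E'
from h import *
s=bot.read_state();M=Rn.from_quat(s["ee_rot"]).as_matrix();print(s["tcp_pos"],np.degrees(np.arctan2(M[1,1],M[0,1])),M[:,2],s["force"],s["ft_torque"],s["grip_width"])
k=cam("scene"); save(cv2.resize(k[0][145:285,245:385],None,fx=4,fy=4,interpolation=cv2.INTER_CUBIC),"s13.png")
E
```

```text
clock: 18.85
tcp_pos: [0.5688, 0.143, 0.1097]
ee_rot: [0.752, 0.659, -0.001, -0.0]
force: [0.3, 0.1, -6.0]
grip_width: 0.0338
[0.56880478 0.14298603 0.10967462] -7.58154802491614 [-1.88401743e-03 -7.25064060e-04 -9.99997962e-01] [ 0.30383585  0.13500205 -5.98093741] [ 0.21131934 -0.03865829 -0.00647166] 0.03377896725209556
```

View pics/s13.png

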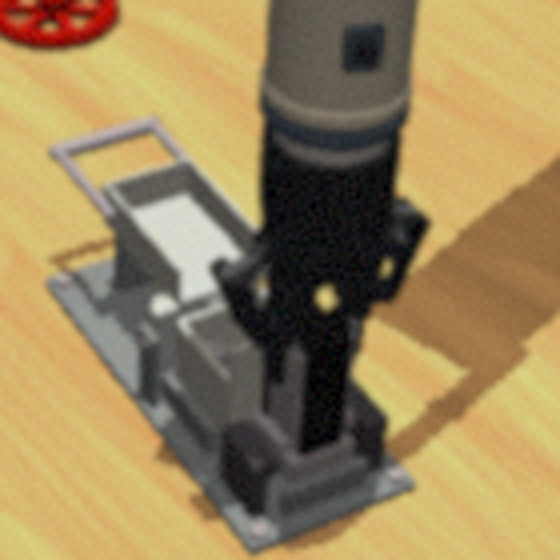

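```bash
python3 -m jog '{"hand":[1,1,1,1,1,1,1,1],"offset":[[0.3,0,6],[0.3,0,10],[0.3,0,12],[0.3,0,12],[0.2,0,12],[0.2,0,10],[0,0,6],[0,0,0]],"turn":[[0,0,0],[0,0,0],[0,0,0],[0,0,0],[0,0,0],[0,0,0],[0,0,0],[0,0,0]]}' 80
```

```text
clock: 19.9
tcp_pos: [0.5709, 0.143, 0.1842]
ee_rot: [0.752, 0.659, 0.0, 0.0]
force: [0.3, 0.8, -5.5]
grip_width: 0.0337
```

```bash
python3 -m jog '{"hand":[1,1,1,1,1,1,1,1],"offset":[[0,0,4],[0,0,4],[0,0,1],[0,0,0],[0,0,0],[0,0,0],[0,0,0],[0,0,0]],"turn":[[0,0,0],[0,0,0],[0,0,0],[0,0,0],[0,0,0],[0,0,0],[0,0,0],[0,0,0]]}' 80
python3 - <<'E'
from h import *
s=bot.read_state();M=Rn.from_quat(s["ee_rot"]).as_matrix();print(s["tcp_pos"],M[:,2],s["force"],s["ft_torque"],s["grip_width"],abs(s["joint_vel"]).max())
k=cam("scene"); save(k[0],"s14f.png");save(cv2.resize(k[0][145:285,245:385],None,fx=4,fy=4,interpolation=cv2.INTER_CUBIC),"s14.png")
k=cam("side"); save(k[0],"d14f.png");save(cv2.resize(k[0][130:250,190:330],None,fx=5,fy=5,interpolation=cv2.INTER_CUBIC),"d14.png")
E
```

```text
clock: 20.9
tcp_pos: [0.5703, 0.1429, 0.1917]
ee_rot: [0.752, 0.659, -0.001, -0.001]
force: [0.2, -0.8, -5.6]
grip_width: 0.0337
[0.57025008 0.14293131 0.19168329] [-2.57248499e-03 -8.26125693e-04 -9.99996350e-01] [ 0.21406138 -0.75856385 -5.57697145] [ 0.08985457 -0.05269832 -0.00625004] 0.033695264955115066 0.0023276129659757995
```

View pics/s14.png

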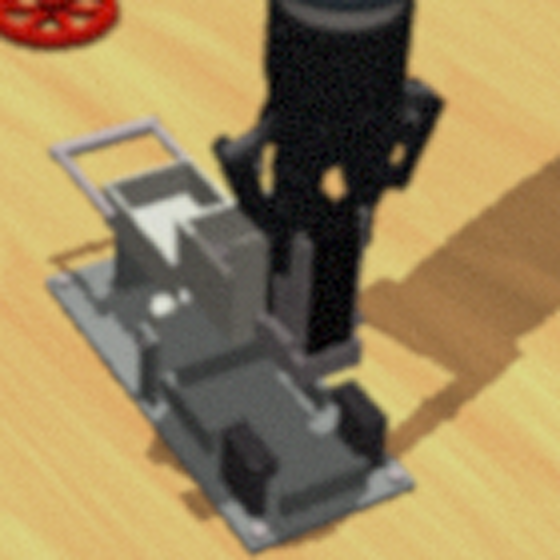

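View pics/d14.png

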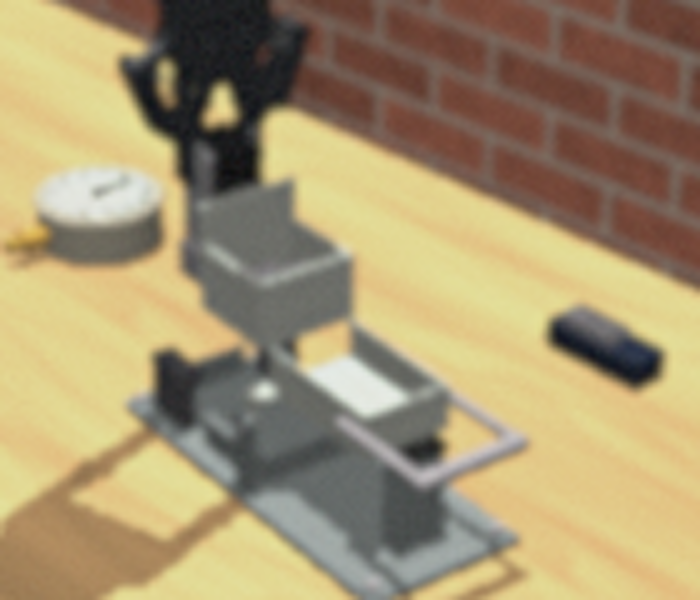

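View pics/s14f.png

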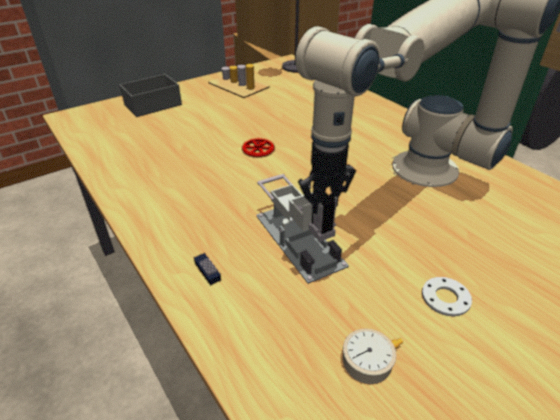

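```bash
python3 - <<'E'
from h import *
# cassette frame: origin grip pt; corners of well
ks={n:cam(n) for n in("side","scene")}
import pickle; pickle.dump(ks,open("k15.pkl","wb"))
a=math.radians(82.3);g0=np.array([.5705,.1427])
def proj(k,W):
    im,d,f,cx,cy,R,o=k;q=R.T@(W-o);return np.array([f*q[0]/q[2]+cx,f*q[1]/q[2]+cy])
off={"side":(190,130,5),"scene":(245,145,4)}
for pitch in(0,3,6):
  for n,k in ks.items():
    sc=off[n][2];out=[]
    im=cv2.resize(k[0][off[n][1]:off[n][1]+140,off[n][0]:off[n][0]+140],None,fx=sc,fy=sc,interpolation=cv2.INTER_CUBIC)
    # x,z rel grip; well outer x -100..-30, z rim -36, floor -84, end wall top -8
    E=[(-100,37,-36),(-100,-37,-36),(-100,37,-84),(-100,-37,-84),(-30,37,-84),(-34,37,-8),(-34,-37,-8),(20,37,-84),(20,-37,-84)]
    t=math.radians(pitch); 
    for X in E:
        x,y,z=X; x2=x*math.cos(t)-z*math.sin(t)*1; z2=x*math.sin(t)+z*math.cos(t)  # pitch>0: well (-x) end down
        W=np.array([g0[0]+(math.cos(a)*x2-math.sin(a)*y)/1e3,g0[1]+(math.sin(a)*x2+math.cos(a)*y)/1e3,.190+z2/1e3])
        p=proj(k,W); p=((p-[off[n][0],off[n][1]]+.5)*sc-.5); out.append(p.round().astype(int).tolist())
        cv2.circle(im,tuple(p.round().astype(int).tolist()),4,(255,0,0),1)
    print(pitch,n,out)
    save(im,f"p{pitch}{n}.png")
E
```

```text
0 side [[257, 285], [352, 253], [258, 351], [352, 317], [199, 307], [198, 206], [293, 177], [159, 277], [250, 248]]
0 scene [[279, 187], [175, 221], [275, 248], [174, 282], [335, 310], [341, 207], [231, 244], [381, 359], [274, 399]]
3 side [[255, 291], [350, 259], [254, 355], [348, 321], [196, 306], [198, 208], [293, 179], [156, 273], [247, 244]]
3 scene [[281, 195], [176, 229], [279, 258], [177, 292], [339, 316], [341, 210], [231, 247], [385, 362], [278, 402]]
6 side [[253, 296], [348, 264], [250, 358], [344, 325], [192, 305], [198, 210], [292, 181], [152, 269], [243, 240]]
6 scene [[282, 204], [178, 238], [282, 268], [181, 303], [343, 322], [341, 213], [232, 249], [390, 364], [282, 405]]
```

View pics/p0side.png

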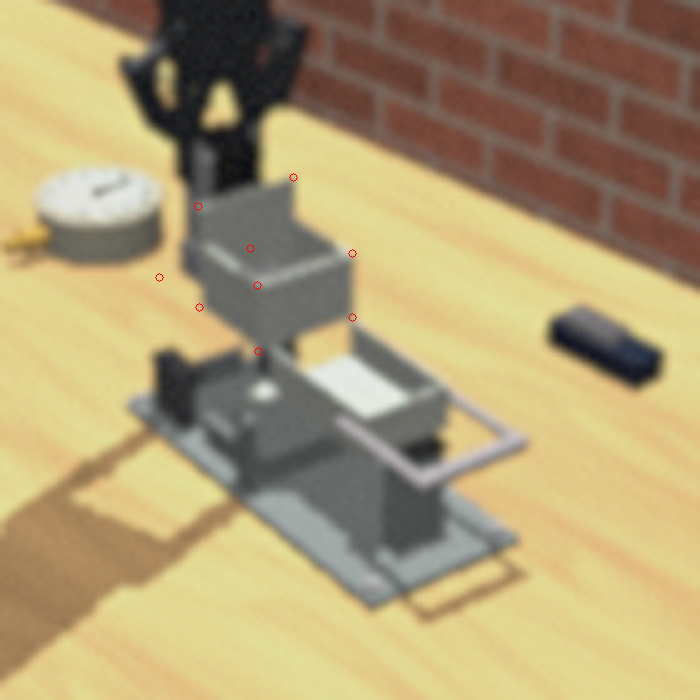

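View pics/p6side.png

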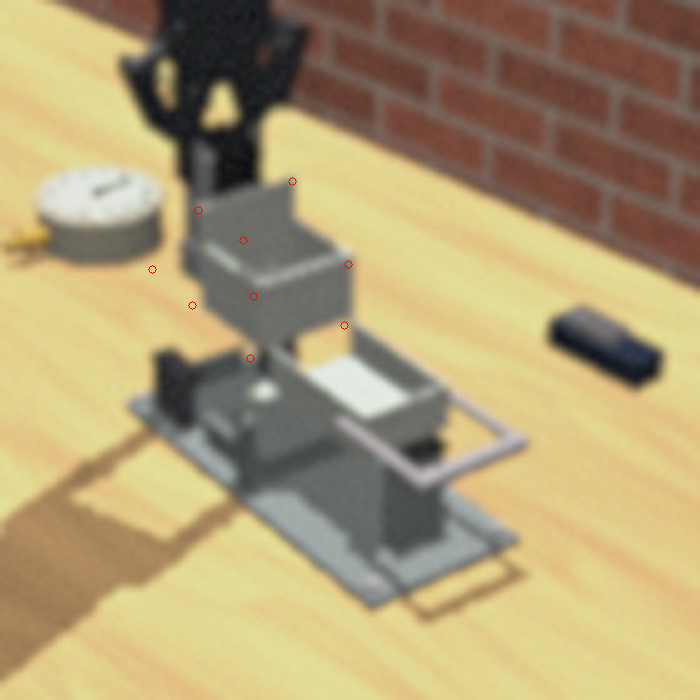

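View pics/p0scene.png

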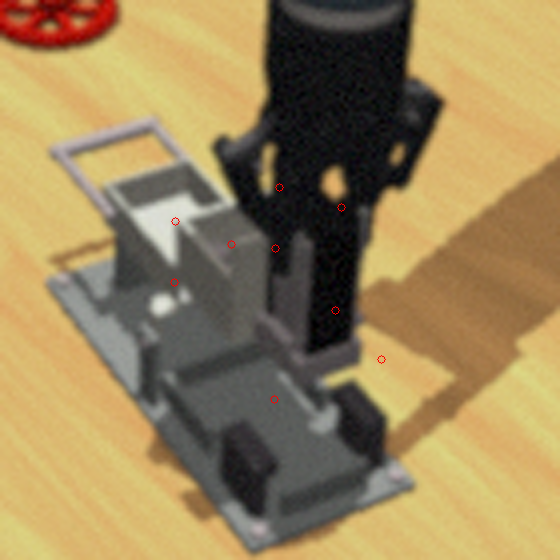

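```bash
python3 - <<'E'
from h import *
import pickle
ks=pickle.load(open("k15.pkl","rb"))
a=ks["scene"][0][185:275,280:350]; save(cv2.resize(np.clip(a*1.6,0,255).astype(np.uint8),None,fx=8,fy=6.6,interpolation=cv2.INTER_CUBIC),"z1.png")
a=ks["side"][0][160:235,210:285]; save(cv2.resize(np.clip(a*1.6,0,255).astype(np.uint8),None,fx=8,fy=8,interpolation=cv2.INTER_CUBIC),"z2.png")
k=cam("wrist"); a=k[0][150:380,170:390]; save(cv2.resize(np.clip(a*2.,0,255).astype(np.uint8),None,fx=2.6,fy=2.6,interpolation=cv2.INTER_CUBIC),"z3.png")
f=[bot.read_state()["force"][2]]
for i in range(6): bot.read_camera("side"); f.append(bot.read_state()["force"][2])
print(np.round(f,2),np.mean(f))
E
```

```text
[-5.48 -6.42 -5.66 -5.18 -5.68 -5.77 -6.13] -5.75779864640844
```

View pics/z1.png

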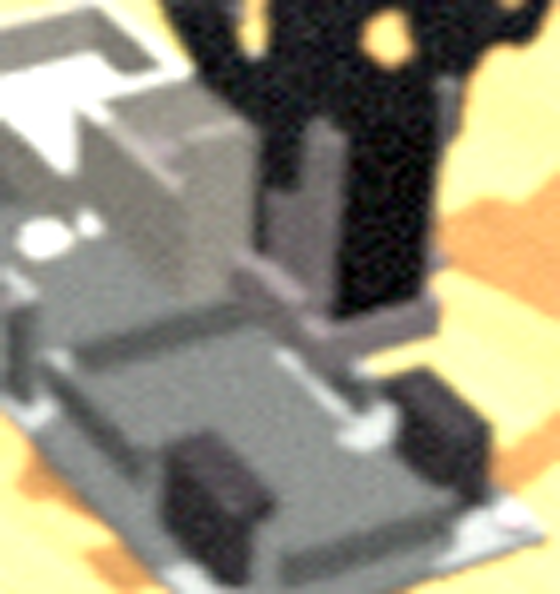

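View pics/z2.png

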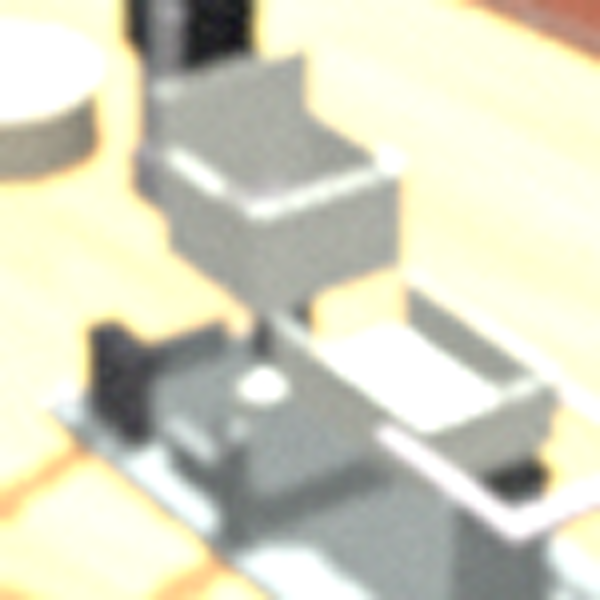

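View pics/z3.png

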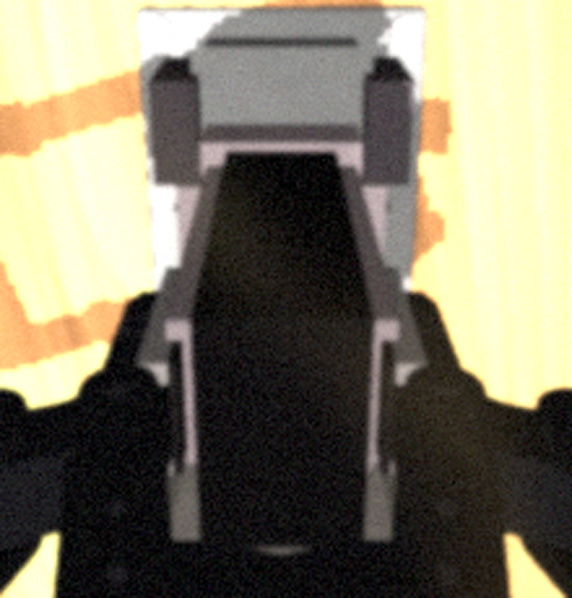

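```bash
python3 - <<'E'
from h import *
s=bot.read_state();print(s["clock"],s["tcp_pos"],s["grip_width"],abs(s["joint_vel"]).max())
print(bot.sign_off())
E
```

```text
21.45 [0.570247   0.14294422 0.19170412] 0.03383972928905251 0.002287185877408309
the job is handed in; nothing more can be done
None
```

The job is done and handed in at 21.5 s. I tipped the tray to about 1.1 rad by its handle, lowered it and let go. I then pinched both catches at 80 N and lifted the cassette straight up about 98 mm, where the arm is holding it.

**Last checks**
- **Plugs:** before the lift, a wrist picture showed all four in the well and the tray empty. After the lift, the dock looked empty. The force at the wrist averaged 5.8 N, close to the cassette plus four plugs. That reading is too noisy to rule out three, and I couldn't see into the well once it was raised.
- **Level and still:** in the side picture the cassette's corners match a level pose to within about 1–2°, and the tool is within 0.2° of vertical. The arm is at rest.
- **Bystanders:** the gauge, feeler block, flange and handwheel look unmoved in the last scene picture, though I didn't measure them.

**One disagreement:** the gripper reported an opening of 33.7 mm, where 42 mm is expected with both catches fully in. I put this down to the pads giving under 80 N. Both catches looked fully in, and the cassette came away freely, but I couldn't confirm the cause.

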